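# Jog the compost stirrer with its control stick

### The job

Turn over the scraps in the steel compost pail: tip the stick on the control box well over to the side where the pail stands, square to the box rather than diagonally, and keep it there for at least a second, then let go so that it stands upright again. Do not tip it over towards the blue tub, which runs the stirrer backwards, and do not shove the tub out of its place.

Things in the scene. Friction and masses are not known exactly. Their poses are not given: they have to be found in the camera images.
- stick_box: Stirrer's control box, fixed: grey, 130 x 130 x 60 mm high, the stick upright in its middle. Origin: centre of its underside, z up. Pail and tub stand about 240 mm from it along its own +y and -y (up to 30 mm off that axis); which is where varies. Yaw within 20 degrees. Stick pivot 65 mm above the origin; it tilts every way, spring-centred, 0.6 N m/rad. Stop at 0.5 rad; the stirrer runs from 0.26 rad sideways.
- stick_knob (a point): Centre of the black knob on the stick: cylinder 26 mm in diameter, 37 mm tall (66 to 103 mm from the pivot), on an 11 mm rod; rubber boot 52 mm wide up to 20 mm above the pivot. This point is 85 mm from the pivot: 150 mm above the bench when upright, 22 mm off centre at 0.26 rad, 41 mm at the stop; about 2.5 N holds it at 0.35 rad. Its frame tilts with the stick, z along it.
- pail: Brushed steel compost pail, round, with a flat steel lid that has a black filter disc and a hinge at its rim; it stands on a grey round drive base. 190 mm tall, 172 mm in diameter at the rim and 190 mm at the base; a hinge block reaches 102 mm from the axis. Fixed. Origin at the centre of its underside, z up.
- tub: Blue plastic tub with a latched lid, rectangular, 150 x 190 mm and 111 mm high, white latches; loose, about 1.4 kg. Origin at the centre of its underside, z up.
Mind the look-alikes: they are no part of the job. Of the things that look like the tub, the larger one is meant.

How it is judged:
By the outcome, as a careful person would: the job done as asked, in the order asked, and still so for the second after the job is handed in, with the robot touching nothing.
It also fails if it takes over 35 s, if anything falls off the work surface, if the arm or the gripper's body presses on something with over 40 N, if the wrist force passes 120 N, or if a joint passes its speed limit or range.

### The arm

A 6-joint arm with a two-finger parallel gripper is mounted at the origin on the work surface. World frame = base frame: x ahead of the robot, y to its left, z up, the work surface at z = 0. Lengths are in m, angles in rad, forces in N, time in s.
With the tool pointing down it reaches from about 0.25 to 0.775 m from the base axis. Payload 8.9 kg.
Tool frame: the origin (TCP) lies at the very end of the fingers, on their centre line; the grasp point (between the pads) lies 19 mm behind it (grasp_offset is the distance from the TCP to the grasp point, in m); z points along the fingers, y is the direction in which the jaws open and shut (so a half turn about z gives the same grasp; the last joint's range is limited). The gripper opens to 85 mm and grips with 20 to 120 N. Pads are 22 mm wide; open, the fingers measure 114 mm over their backs; the gripper's body (76 mm by 85 mm) begins 54 mm behind the grasp point. The pads swing forward as they close: fully open they stand 13 mm farther back than shut.
Start: joints at [-0.139, 0.291, -0.153, 1.127, 0, 1.431], TCP at [0.525, 0, 0.231] pointing down, gripper open.
Joint ranges: [-2.52, 2.52], [-0.91, 1.74], [-1.3, 1.37], [-1.96, 2.02], [-1.52, 1.47], [-3.14, 3.14]. Speed limits (rad/s): [2.22, 2.22, 2.79, 3.14, 3.14, 3.14].

### API

Orientations are given as [roll, pitch, yaw] about the fixed x, y, z axes, in that order (R = Rz(yaw) Ry(pitch) Rx(roll)).
In Python, from workcell import state, get_image, hand_in, grasp_offset gives the robot as it stands. The module is installed in compiled form; this text tells all that it offers.
- The arm moves only by the tool play_rows, never from a script. Its argument "commands" is a list of rows, each a list of 7 numbers: the shift along the tool's x, y, z in cm, then the turn, a rotation vector about the tool's x, y, z in degrees, then the opening, from 0 (shut) to 1 (fully open). In form: [[x, y, z, wx, wy, wz, jaw], ...]. A call has 1 to 8 rows; each row is the pose to reach, as a shift and turn from the pose commanded when the call began, along the tool's axes at that moment; what a row does not reach only later rows make up. A row lasts 1/10 s, in which the tool goes at most 50 mm and 8.59 degrees, less where a joint would pass 70% of its speed; a pose out of reach is approached as far as the arm can. A call with a gripper value outside its range is refused whole. The fingers move at their own pace and stop on an object; "squeeze" is the grip in N (left out, the last holds). Time passes only in rows, so rows that repeat a pose let the fingers close. It gives the time, the measured TCP pose, the force and the opening at its end, in the units of the state.
- state(): the state, without advancing time (a new reading comes with each control period).
- get_image(name): name is "scene" or "side" or "wrist"; returns a dict with "color" (384x512x3 uint8, red, green, blue), "K" (3x3 intrinsics, pixels), "R" (3x3) and "t" (3): a world point X has camera coordinates R X + t. Camera axes: x right, y down, z forward; pixel columns grow to the right and rows downward; lengths in m; the calibration is good to about 2 mm. A picture is of the moment at which its call begins. There is no depth.
- hand_in(): hands the job in, once; it reports no verdict.
The state is a dict: "time_s": time; "joints": joint angles; "qd": joint speeds; "joint_torque": joint torques, N m; "eef_pos": TCP position; "orientation": TCP orientation; "contact_force": force on the tool from outside, world axes, zero at the start; "moment": the same for the moment, N m; "width": opening from 0.0 (shut) to 1.0 (fully open).
Only numpy, scipy, OpenCV 4.12 (cv2) and the standard library are available. Lean on these libraries where they do the work, as an engineer would, in place of code of your own. Each camera call takes 0.05 s, during which the arm holds its last target.

## Working session

There is one attempt and no reset: what is moved stays moved. The work goes in short steps, Python scripts to look and compute and a tool call to move; the robot and the scene stay as the last step left them, time stands still between calls to the robot, and variables do not carry over. Pictures are saved under pics/ and viewed, and the job is handed in when it is done.

Besides the shell and the picture viewer there is one more tool, called after "Emit:" by a JSON object that holds its "name" and its "arguments". play_rows: Moves the arm, as the interface text tells. Its arguments: {"type":"object","properties":{"commands":{"type":"array"},"squeeze":{"type":"number"}},"required":["commands"]}

```bash
mkdir -p pics; python3 - <<'E'
from workcell import state,get_image,grasp_offset
import cv2,numpy as np
print(state(),grasp_offset if not callable(grasp_offset) else grasp_offset())
for n in ["scene","side","wrist"]:
    d=get_image(n); cv2.imwrite(f"pics/{n}0.png",d["color"][:,:,::-1]); np.savez(f"{n}0.npz",**d); print(n,d["K"].tolist(),d["R"].round(3).tolist(),d["t"].round(3).tolist())
E
```

```text
{'time_s': 0.0, 'joints': array([-1.39284186e-01,  2.91273236e-01, -1.54109730e-01,  1.12671627e+00,
        1.40223066e-05,  1.43150953e+00]), 'qd': array([-0.00086443,  0.00123566, -0.00042098, -0.00016643,  0.00035036,
        0.00064133]), 'joint_torque': array([-3.46096487e-03, -5.37150800e+01,  3.31364536e+01,  1.60375424e-02,
       -3.39078597e-04,  1.08972756e-05]), 'eef_pos': array([5.24564028e-01, 7.78337575e-05, 2.30742167e-01]), 'orientation': array([-3.14030431e+00, -1.94778427e-04,  1.57079881e+00]), 'contact_force': array([-0.76239283,  0.79215914,  0.41036155]), 'moment': array([ 0.00246088, -0.01005923,  0.00465952]), 'width': 1.0018395346776634} 0.0187
scene [[404.7950663271002, 0.0, 260.13621700262286], [0.0, 404.7950663271002, 189.9872240259531], [0.0, 0.0, 1.0]] [[-0.713, 0.701, -0.016], [0.581, 0.578, -0.573], [-0.393, -0.418, -0.819]] [0.28, -0.206, 1.435]
side [[479.1555300250088, 0.0, 256.1084701351113], [0.0, 479.1555300250088, 198.56081884159946], [0.0, 0.0, 1.0]] [[-0.932, -0.361, -0.017], [-0.249, 0.676, -0.693], [0.262, -0.642, -0.721]] [0.421, 0.179, 1.395]
wrist [[286.72549877753903, 0.0, 255.4950168006488], [0.0, 286.72549877753903, 186.70678462060172], [0.0, 0.0, 1.0]] [[1.0, 0.0, -0.001], [0.001, -0.947, 0.321], [-0.0, -0.321, -0.947]] [-0.525, -0.043, 0.38]
```

View pics/scene0.png

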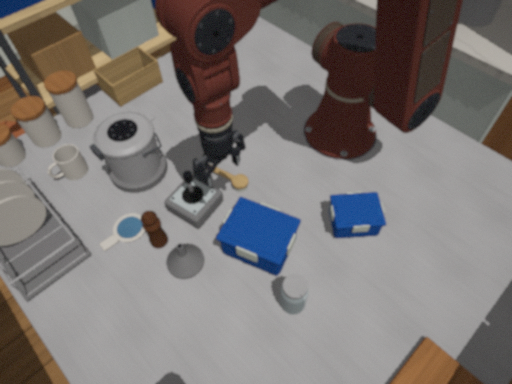

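View pics/side0.png

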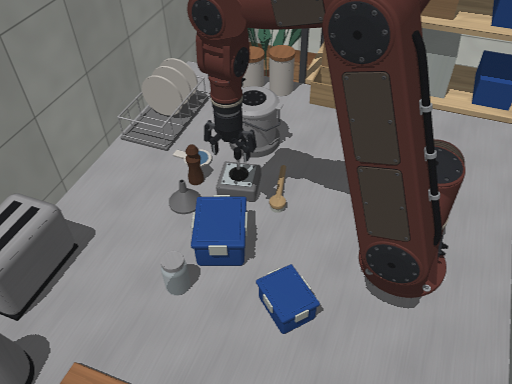

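View pics/wrist0.png

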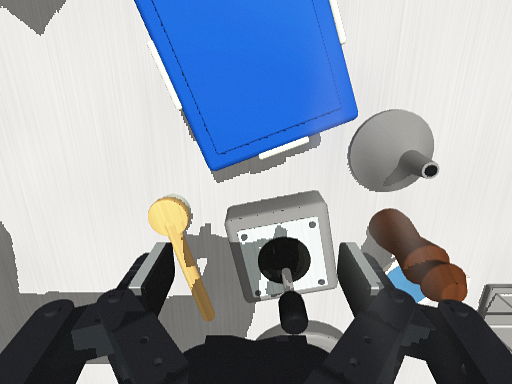

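The wrist view shows the box around (281,248), the knob at (293,312), the large tub at the top (250,80, +y) and the pail at the bottom, mostly hidden (~(290,335), -y). Candidates in the scene view:
- **Box and stick:** (193,197), the only one.
- **Pail:** (132,150). The look-alikes are the jars (70,95), which have no steel.
- **Tub:** (260,235) is larger than (357,214), so the larger one is meant.

I'll check this in close crops.

```bash
python3 - <<'E'
import cv2
def c(n,x0,y0,x1,y1,s,o):
    im=cv2.imread(f"pics/{n}.png")[y0:y1,x0:x1]; cv2.imwrite(o,cv2.resize(im,None,fx=s,fy=s,interpolation=cv2.INTER_CUBIC))
c("wrist0",200,170,360,370,3,"pics/cw.png")
c("scene0",80,90,310,280,3.4,"pics/cs.png")
c("side0",180,70,310,220,4,"pics/cd.png")
E
```

```text
(no output)
```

View pics/cw.png

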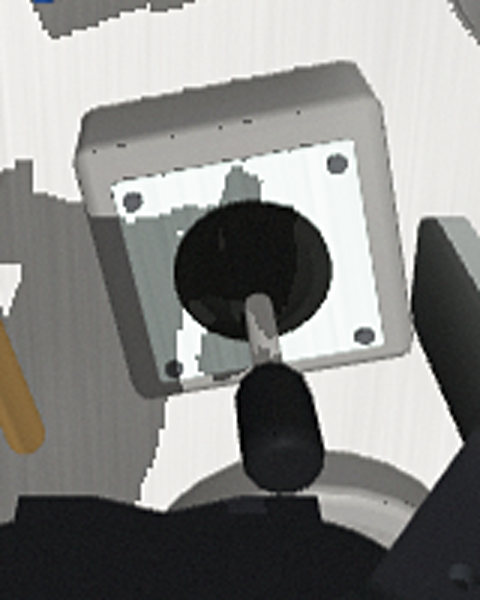

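View pics/cs.png

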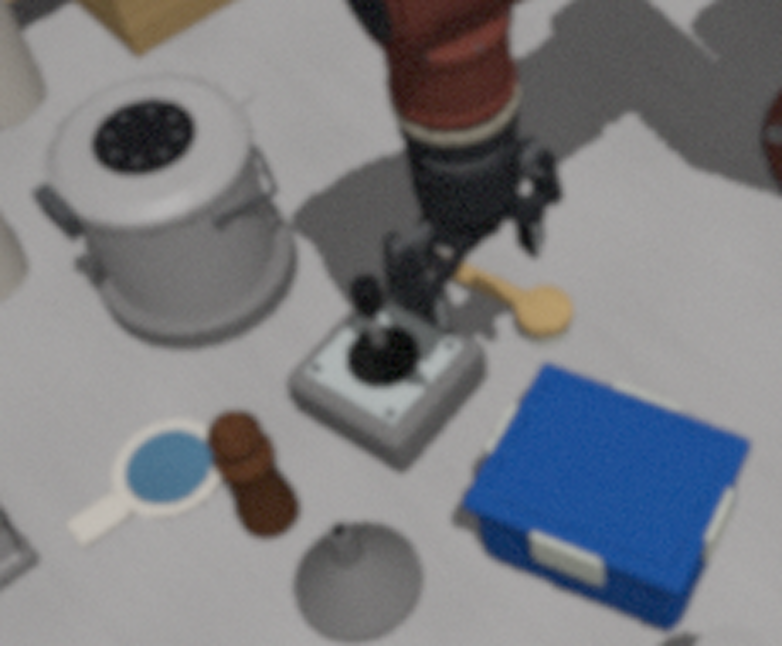

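View pics/cd.png

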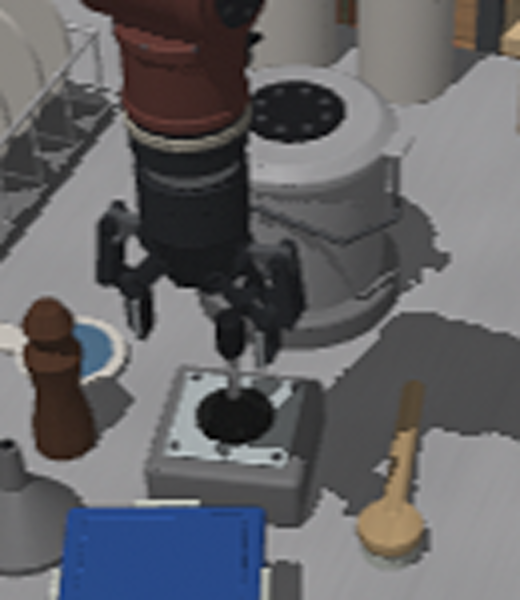

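The crops confirm the one stick, with the steel pail (black filter disc, crop (145,135)) on one side and the large tub on the other. I'll fit the box from its four plate screws and triangulate the knob.

```bash
cat > h.py <<'E'
import numpy as np
def ld(n): return np.load(n+".npz")
def ray(d,p):
    K,R,t=d["K"],d["R"],d["t"]; return -R.T@t, R.T@np.linalg.solve(K,np.array([p[0],p[1],1.]))
def onz(d,p,z):
    c,v=ray(d,p); return c+v*(z-c[2])/v[2]
def tri(L):
    A=0;b=0
    for d,p in L:
        c,v=ray(d,p); v=v/np.linalg.norm(v); P=np.eye(3)-np.outer(v,v); A=A+P;b=b+P@c
    return np.linalg.solve(A,b)
def proj(d,X):
    q=d["K"]@(d["R"]@np.array(X)+d["t"]); return q[:2]/q[2]
E
python3 - <<'E'
from h import *
w,s,d=ld("wrist0"),ld("scene0"),ld("side0")
P=np.array([onz(w,(200+x/3,170+y/3),.061) for x,y in [(133,203),(337,163),(364,336),(173,369)]])
print(P.round(4),P.mean(0))
e=[P[1]-P[0],P[2]-P[3],P[0]-P[3],P[1]-P[2]]
print([np.degrees(np.arctan2(v[1],v[0])).round(2) for v in e],[np.linalg.norm(v).round(4) for v in e])
S=np.array([onz(s,(80+x/3.4,90+y/3.4),.061) for x,y in [(316,368),(450,346),(390,413)]]);print(S.round(4))
k=tri([(w,(293.3,311.7)),(s,(188,176.2)),(d,(237.8,153.5))]);print("knob",k,proj(w,k),proj(s,k),proj(d,k))
# tub corners scene top, pail
print("pail lid disc",onz(s,(80+145/3.4,90+135/3.4),.19), onz(d,(180+295/4,70+110/4),.19))
print("tub top corners",[onz(s,(80+x/3.4,90+y/3.4),.111).round(3) for x,y in [(548,367),(748,442),(690,590),(468,503)]])
E
```

```text
[[ 0.5111 -0.0903  0.061 ]
 [ 0.5931 -0.0722  0.061 ]
 [ 0.6101 -0.1547  0.061 ]
 [ 0.5277 -0.172   0.061 ]] [ 0.56050462 -0.122281    0.061     ]
[np.float64(12.43), np.float64(11.84), np.float64(101.45), np.float64(101.6)] [np.float64(0.084), np.float64(0.0842), np.float64(0.0834), np.float64(0.0842)]
[[ 0.608  -0.1513  0.061 ]
 [ 0.5093 -0.0856  0.061 ]
 [ 0.5915 -0.0689  0.061 ]]
knob [ 0.55804875 -0.12020738  0.14959799] [289.93642796 310.28712379] [187.7509159  176.83701716] [237.46488773 152.63971204]
pail lid disc [ 0.59934667 -0.36569929  0.19      ] [ 0.59750218 -0.36423907  0.19      ]
tub top corners [array([0.484, 0.019, 0.111]), array([0.42 , 0.185, 0.111]), array([0.546, 0.241, 0.111]), array([0.615, 0.068, 0.111])]
```

Box centre is about (0.560, -0.1215) with yaw 11.8°. The direction to the pail square to the box is (0.204, -0.979), and knob and pail agree with it. My plan is to go above the stick with the jaws across the box's x axis, grip the knob, then turn about the pivot.

Emit:
{"name": "play_rows", "arguments": {"commands": [[-3, 0.9, 0, 0, 0, -3, 1], [-6.5, 1.8, 0, 0, 0, -6, 1], [-10, 2.9, 0, 0, 0, -9, 1], [-12.15, 3.45, 0, 0, 0, -11.8, 1], [-12.15, 3.45, 0, 0, 0, -11.8, 1], [-12.15, 3.45, 0, 0, 0, -11.8, 1]]}}

```text
time_s: 0.75
eef_pos: [0.5591, -0.1215, 0.2309]
orientation: [-3.141, -0.001, 1.775]
contact_force: [-0.4, 0.0, -0.1]
width: 0.999
```

```bash
cat > look.py <<'E'
import sys,cv2,numpy as np
from workcell import state,get_image
s=state(); print({k:np.round(s[k],4) for k in["time_s","eef_pos","orientation","contact_force","width","joints"]})
tag=sys.argv[1]; ims=[]
for n in sys.argv[2:]:
    d=get_image(n); np.savez(n+tag+".npz",**d); cv2.imwrite(f"pics/{n}{tag}.png",d["color"][:,:,::-1])
E
python3 look.py 1 wrist scene side
```

```text
{'time_s': np.float64(0.75), 'eef_pos': array([ 0.5591, -0.1215,  0.2309]), 'orientation': array([-3.1408e+00, -8.0000e-04,  1.7749e+00]), 'contact_force': array([-0.4012,  0.0077, -0.1442]), 'width': np.float64(0.9988), 'joints': array([-3.4190e-01,  3.8210e-01, -2.2300e-02,  1.1675e+00,  3.0000e-04,
        1.0248e+00])}
```

View pics/wrist1.png

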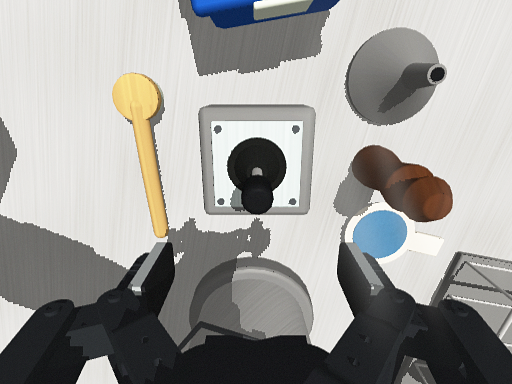

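The box is square in the view and the knob (257,195) sits midway between the fingers. The mill (400,180) and spoon (145,150) are clear. Next I descend and grip.

Emit:
{"name": "play_rows", "arguments": {"commands": [[0, 0.05, 3.5, 0, 0, 0, 1], [0, 0.05, 7, 0, 0, 0, 1], [0, 0.05, 9.9, 0, 0, 0, 1], [0, 0.05, 9.9, 0, 0, 0, 1], [0, 0.05, 9.9, 0, 0, 0, 0.6]], "squeeze": 30}}

```text
time_s: 1.4
eef_pos: [0.56, -0.1207, 0.133]
orientation: [-3.141, -0.0, 1.777]
contact_force: [-0.2, 0.5, -0.2]
width: 0.858
```

```bash
python3 look.py 2 wrist side
```

```text
{'time_s': np.float64(1.4), 'eef_pos': array([ 0.56  , -0.1207,  0.133 ]), 'orientation': array([-3.1413e+00, -2.0000e-04,  1.7775e+00]), 'contact_force': array([-0.169 ,  0.5096, -0.1515]), 'width': np.float64(0.8582), 'joints': array([-0.34  ,  0.4513, -0.1831,  0.9368,  0.    ,  1.0241])}
```

View pics/wrist2.png

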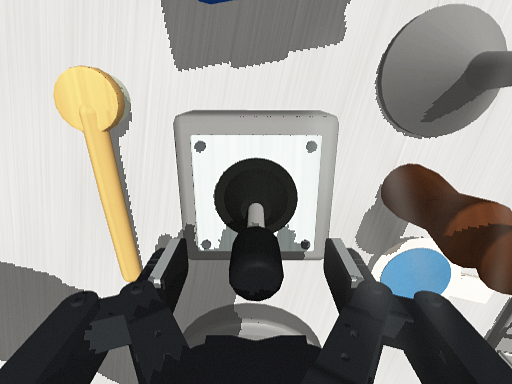

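View pics/side2.png

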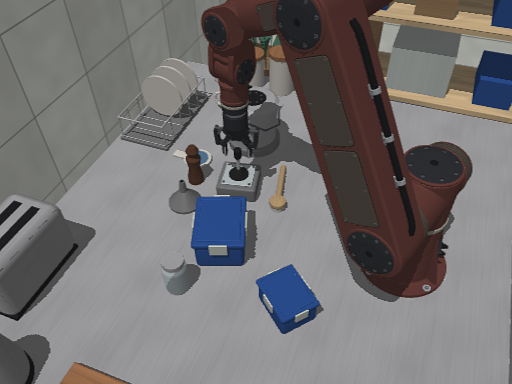

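The knob (256,265) is between the pads and centred, so I close.

Emit:
{"name": "play_rows", "arguments": {"commands": [[0, 0, 0, 0, 0, 0, 0], [0, 0, 0, 0, 0, 0, 0], [0, 0, 0, 0, 0, 0, 0], [0, 0, 0, 0, 0, 0, 0], [0, 0, 0, 0, 0, 0, 0], [0, 0, 0, 0, 0, 0, 0]], "squeeze": 30}}

```text
time_s: 2.1
eef_pos: [0.5606, -0.1217, 0.1335]
orientation: [3.14, 0.001, 1.777]
contact_force: [1.0, 0.5, 7.2]
width: 0.293
```

```bash
python3 look.py 3 wrist; python3 - <<'E'
# tool-frame arc: pivot at (0,0,L) in tool frame (tool z down). tilt a toward pail = tool -x
import numpy as np
from scipy.spatial.transform import Rotation as R
L=.133-.065
for a in [.05,.1,.15,.2,.25,.3,.35,.4,.42]:
    # tool origin moves to -x: origin = p + Rot*( -p), Rot about tool y by +/-
    for sg in(1,-1):
        o=np.array([0,0,L])+R.from_rotvec([0,sg*a,0]).apply([0,0,-L])
        if o[0]<0: print(a,sg*np.degrees(a).round(2),(o*100).round(2))
E
```

```text
{'time_s': np.float64(2.1), 'eef_pos': array([ 0.5606, -0.1217,  0.1335]), 'orientation': array([3.1400e+00, 1.1000e-03, 1.7766e+00]), 'contact_force': array([0.9716, 0.4802, 7.2344]), 'width': np.float64(0.2927), 'joints': array([-3.4120e-01,  4.5060e-01, -1.8270e-01,  9.3550e-01, -1.0000e-04,
        1.0238e+00])}
0.05 2.86 [-0.34  0.    0.01]
0.1 5.73 [-0.68  0.    0.03]
0.15 8.59 [-1.02  0.    0.08]
0.2 11.46 [-1.35  0.    0.14]
0.25 14.32 [-1.68  0.    0.21]
0.3 17.19 [-2.01  0.    0.3 ]
0.35 20.05 [-2.33  0.    0.41]
0.4 22.92 [-2.65  0.    0.54]
0.42 24.06 [-2.77  0.    0.59]
```

View pics/wrist3.png

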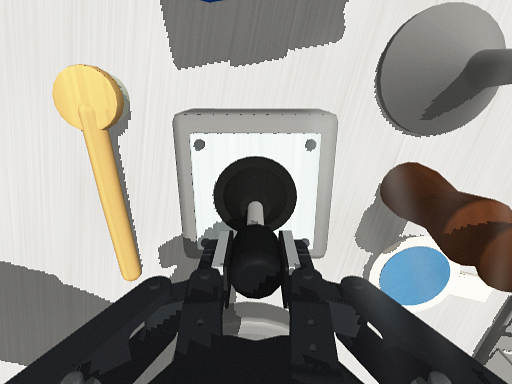

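The knob is held, with a width of about 25 mm. I tip it along the arc in small steps, stopping part way to check the forces.

Emit:
{"name": "play_rows", "arguments": {"commands": [[-0.34, 0, 0.01, 0, 2.86, 0, 0], [-0.68, 0, 0.03, 0, 5.73, 0, 0], [-1.02, 0, 0.08, 0, 8.59, 0, 0], [-1.02, 0, 0.08, 0, 8.59, 0, 0]]}}

```text
time_s: 2.55
eef_pos: [0.5629, -0.1328, 0.1323]
orientation: [3.14, -0.151, 1.775]
contact_force: [0.4, 1.0, 8.6]
width: 0.288
```

```bash
python3 look.py 4 wrist
```

```text
{'time_s': np.float64(2.55), 'eef_pos': array([ 0.5629, -0.1328,  0.1323]), 'orientation': array([ 3.14  , -0.1507,  1.7751]), 'contact_force': array([0.4258, 1.0149, 8.5971]), 'width': np.float64(0.2881), 'joints': array([-0.4274,  0.5221, -0.0779,  1.059 ,  0.1224,  0.9338])}
```

View pics/wrist4.png

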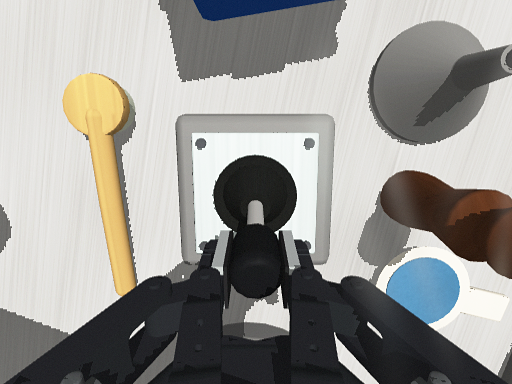

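The stick moves with the gripper and the forces are small. I go on to 0.40 rad in total.

Emit:
{"name": "play_rows", "arguments": {"commands": [[-0.34, 0, 0.01, 0, 2.86, 0, 0], [-0.68, 0, 0.03, 0, 5.73, 0, 0], [-1.02, 0, 0.08, 0, 8.59, 0, 0], [-1.35, 0, 0.14, 0, 11.46, 0, 0], [-1.68, 0, 0.21, 0, 14.32, 0, 0], [-1.68, 0, 0.21, 0, 14.32, 0, 0]]}}

```text
time_s: 3.2
eef_pos: [0.5661, -0.1486, 0.1271]
orientation: [3.14, -0.401, 1.775]
contact_force: [-0.0, 1.1, 7.4]
width: 0.293
```

```bash
python3 look.py 5 wrist side scene; python3 - <<'E'
import cv2
im=cv2.imread("pics/side5.png")[60:220,150:310];cv2.imwrite("pics/cd5.png",cv2.resize(im,None,fx=3.5,fy=3.5,interpolation=cv2.INTER_CUBIC))
E
```

```text
{'time_s': np.float64(3.2), 'eef_pos': array([ 0.5661, -0.1486,  0.1271]), 'orientation': array([ 3.1405, -0.401 ,  1.7752]), 'contact_force': array([-0.0246,  1.1362,  7.4425]), 'width': np.float64(0.2928), 'joints': array([-0.544 ,  0.6822,  0.124 ,  1.2925,  0.2909,  0.7813])}
```

View pics/wrist5.png

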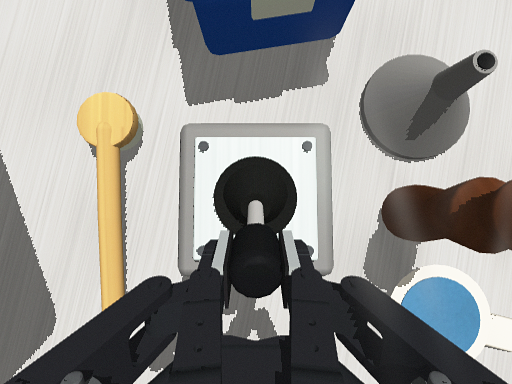

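View pics/cd5.png

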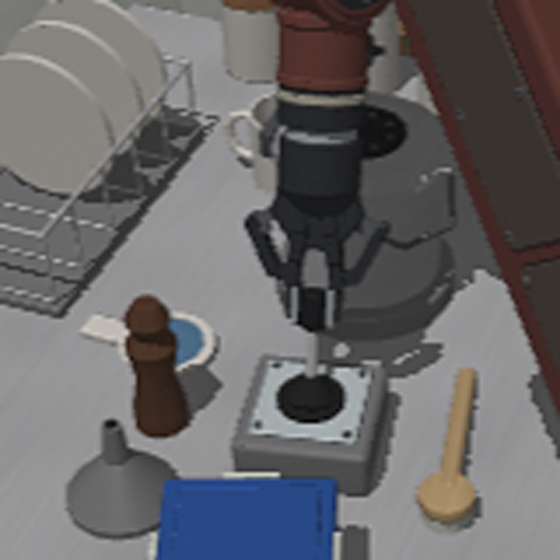

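The tool is at 0.401 rad and the knob (256,260) is still held, tipped square towards the pail and clear of it. I hold for 1.6 s.

Emit:
{"name": "play_rows", "arguments": {"commands": [[0, 0, 0, 0, 0, 0, 0], [0, 0, 0, 0, 0, 0, 0], [0, 0, 0, 0, 0, 0, 0], [0, 0, 0, 0, 0, 0, 0], [0, 0, 0, 0, 0, 0, 0], [0, 0, 0, 0, 0, 0, 0], [0, 0, 0, 0, 0, 0, 0], [0, 0, 0, 0, 0, 0, 0]]}}

```text
time_s: 4.15
eef_pos: [0.5658, -0.1474, 0.1277]
orientation: [3.14, -0.399, 1.777]
contact_force: [0.8, -0.4, 5.7]
width: 0.288
```

Emit:
{"name": "play_rows", "arguments": {"commands": [[0, 0, 0, 0, 0, 0, 0], [0, 0, 0, 0, 0, 0, 0], [0, 0, 0, 0, 0, 0, 0], [0, 0, 0, 0, 0, 0, 0], [0, 0, 0, 0, 0, 0, 0], [0, 0, 0, 0, 0, 0, 0], [0, 0, 0, 0, 0, 0, 0], [0, 0, 0, 0, 0, 0, 0]]}}

```text
time_s: 4.95
eef_pos: [0.5659, -0.1474, 0.1276]
orientation: [3.14, -0.399, 1.777]
contact_force: [0.7, -0.9, 5.4]
width: 0.293
```

```bash
python3 look.py 6 wrist; python3 - <<'E'
import numpy as np
from scipy.spatial.transform import Rotation as R
L=.068
for a in [.06,.12,.18,.24,.3,.36,.4]:
    o=np.array([0,0,L])+R.from_rotvec([0,-a,0]).apply([0,0,-L]); print(-np.degrees(a).round(2),(o*100).round(2))
E
```

```text
{'time_s': np.float64(4.95), 'eef_pos': array([ 0.5659, -0.1474,  0.1276]), 'orientation': array([ 3.1404, -0.3987,  1.7771]), 'contact_force': array([ 0.7043, -0.9401,  5.3503]), 'width': np.float64(0.2935), 'joints': array([-0.5415,  0.6794,  0.121 ,  1.2906,  0.2894,  0.7824])}
-3.44 [0.41 0.   0.01]
-6.88 [0.81 0.   0.05]
-10.31 [1.22 0.   0.11]
-13.75 [1.62 0.   0.19]
-17.19 [2.01 0.   0.3 ]
-20.63 [2.4  0.   0.44]
-22.92 [2.65 0.   0.54]
```

The hold is done. To avoid a snap towards the tub I bring the stick back along the arc before opening.

Emit:
{"name": "play_rows", "arguments": {"commands": [[0.41, 0, 0.01, 0, -3.44, 0, 0], [0.81, 0, 0.05, 0, -6.88, 0, 0], [1.22, 0, 0.11, 0, -10.31, 0, 0], [1.62, 0, 0.19, 0, -13.75, 0, 0], [2.01, 0, 0.3, 0, -17.19, 0, 0], [2.4, 0, 0.44, 0, -20.63, 0, 0], [2.65, 0, 0.54, 0, -22.92, 0, 0], [2.65, 0, 0.54, 0, -22.92, 0, 0]]}}

```text
time_s: 5.8
eef_pos: [0.5603, -0.1206, 0.1335]
orientation: [3.14, 0.003, 1.778]
contact_force: [0.6, -1.1, 6.7]
width: 0.29
```

Emit:
{"name": "play_rows", "arguments": {"commands": [[0, 0, 0, 0, 0, 0, 1], [0, 0, 0, 0, 0, 0, 1], [0, 0, 0, 0, 0, 0, 1], [0, 0, 0, 0, 0, 0, 1], [0, 0, 0, 0, 0, 0, 1], [0, 0, 0, 0, 0, 0, 1]]}}

```text
time_s: 6.4
eef_pos: [0.5599, -0.1215, 0.1321]
orientation: [-3.141, -0.0, 1.777]
contact_force: [0.2, 0.2, 0.2]
width: 1.003
```

```bash
python3 look.py 7 wrist
```

```text
{'time_s': np.float64(6.4), 'eef_pos': array([ 0.5599, -0.1215,  0.1321]), 'orientation': array([-3.1413e+00, -1.0000e-04,  1.7765e+00]), 'contact_force': array([0.2302, 0.2486, 0.2403]), 'width': np.float64(1.0033), 'joints': array([-3.4120e-01,  4.5230e-01, -1.8410e-01,  9.3480e-01, -1.0000e-04,
        1.0239e+00])}
```

View pics/wrist7.png

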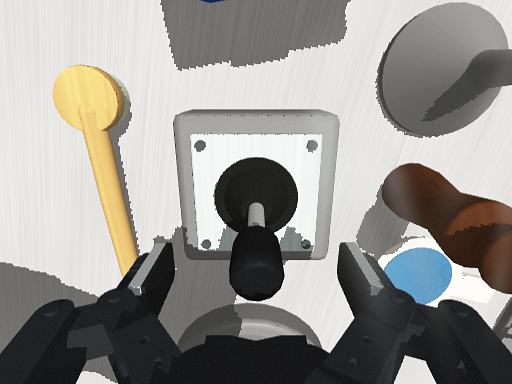

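The jaws are open and the knob stands free at (256,265), the same as before the grip. I lift straight up.

Emit:
{"name": "play_rows", "arguments": {"commands": [[0, 0, -2.5, 0, 0, 0, 1], [0, 0, -6, 0, 0, 0, 1], [0, 0, -10, 0, 0, 0, 1], [0, 0, -12, 0, 0, 0, 1], [0, 0, -12, 0, 0, 0, 1], [0, 0, -12, 0, 0, 0, 1], [0, 0, -12, 0, 0, 0, 1]]}}

```text
time_s: 7.15
eef_pos: [0.5593, -0.1212, 0.251]
orientation: [-3.14, -0.001, 1.777]
contact_force: [-0.2, -0.3, 0.5]
width: 0.999
```

```bash
python3 look.py 8 wrist scene side; python3 - <<'E'
import cv2,numpy as np
a=cv2.imread("pics/scene0.png")[140:290,150:400];b=cv2.imread("pics/scene8.png")[140:290,150:400]
cv2.imwrite("pics/cmp.png",np.vstack([cv2.resize(i,None,fx=2,fy=2) for i in (a,b)]))
for n in("scene0","scene8","side0","side8"):
    h=cv2.cvtColor(cv2.imread(f"pics/{n}.png"),cv2.COLOR_BGR2HSV); m=cv2.inRange(h,(105,150,60),(125,255,255)); k,_,s,c=cv2.connectedComponentsWithStats(m)
    print(n,[(s[i,4],c[i].round(1)) for i in range(1,k) if s[i,4]>1000])
E
```

```text
{'time_s': np.float64(7.15), 'eef_pos': array([ 0.5593, -0.1212,  0.251 ]), 'orientation': array([-3.1398e+00, -9.0000e-04,  1.7767e+00]), 'contact_force': array([-0.2462, -0.3431,  0.4766]), 'width': np.float64(0.9987), 'joints': array([-3.4100e-01,  3.7420e-01,  1.8700e-02,  1.2173e+00, -1.0000e-04,
        1.0240e+00])}
scene0 [(np.int32(1775), array([356.3, 213.4])), (np.int32(3538), array([258.2, 233.5]))]
scene8 [(np.int32(1771), array([356.2, 213.4])), (np.int32(3545), array([258.1, 233.5]))]
side0 [(np.int32(1904), array([493.7,  81.1])), (np.int32(3198), array([219.3, 229.2])), (np.int32(2385), array([287.2, 297.3]))]
side8 [(np.int32(1904), array([493.7,  81.1])), (np.int32(3201), array([219.4, 229.3])), (np.int32(2387), array([287.2, 297.3]))]
```

View pics/cmp.png

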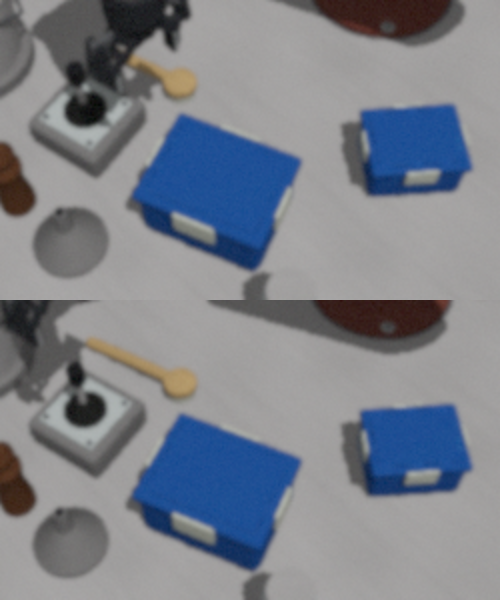

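View pics/wrist8.png

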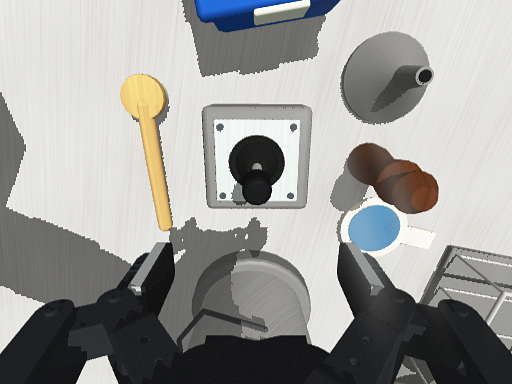

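The stick is upright again (knob at (257,188)), the tub hasn't moved and the gripper is clear, so I hand in.

```bash
python3 -c "
from workcell import hand_in;print(hand_in())"
```

```text
the job is handed in; nothing more can be done
None
```

The stick was tipped towards the steel pail and held, then let go, and I handed the job in. No verdict is reported.

- **What I did:** I gripped the knob, tipped it square to the box towards the pail to about 0.40 rad, and held it there for about 1.7 s. I then brought it back upright in the grip, opened the jaws and lifted clear, finishing at about 7.2 s.
- **Stick:** after lifting off, it stands upright and free in the pictures.
- **Tub:** it moved less than 0.2 px in both fixed views.
- **Forces:** the highest reading I saw was about 9 N, and it was about 0 at the end.
- **Not measured directly:** the tilt comes from the tool's pose while the knob was held. The wrist picture at full tilt showed no slip, but I did not see the stirrer run.

No check failed or disagreed.

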